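# Slide the bearing board home in its notches and turn the keeper over it

### The job

With the fingertips, push the plywood board, which carries a wheel bearing, along the rails of the work stand, away from the robot, until you feel it drop into its locating notches and lie down on the rails. Then push the upright pin of the steel keeper round until the keeper lies across the board against its stop. Lift nothing, keep the bearing where it sits on the board, do not knock the other things about, and finish clear of everything.

Things in the scene. Friction and masses are not known exactly. Their poses are not given: they have to be found in the camera images.
- stand: Fixed grey steel work stand: two rails along its x axis (the slide direction, +x away from the robot), x -200 to +100 mm, |y| 60 to 100 mm, tops 60 mm above the table. Between the rails it is open down to the table but for two 16 mm high ties. Side flanges at |y| 102 to 106 stand 10 mm over the rail tops. Origin: on the table below the centre of the board when home.
- notches (a point): Point on the stand, level with the rail tops, 60 mm straight above the stand's origin: where the board's origin lies when home. Axes as the stand. Around it the bright rail tops have four notches 24 mm long and 9 mm deep: inner half of each rail at x -55, outer half at x +55 mm.
- board: Loose plywood board 160 (x) by 200 (y) by 10 mm, 0.35 to 0.7 kg, x as the stand's x. Four lugs under it, 8 mm high, 16 mm long, at x +55, |y| 88 and x -55, |y| 70 mm. Origin: centre of the plywood's underside. It rides on its lugs, origin 68 mm above the table, starting 50 to 100 mm short of home; at home (4 mm play) it drops level by 8 mm onto the rails and its lugs stop it hard.
- board_edge (a point): Middle of the board's near edge (board x -80 mm), half way up its thickness: the place to push towards the stand's +x. Sliding takes about 3 to 12 N; once it has dropped it will not go farther. It has 2 mm play to the flange on each side.
- bearing: Loose wheel bearing, steel ring of 68 mm outside diameter, 36 mm bore, 26 mm high, 0.22 kg, standing flat on the far right part of the board (board x 25 to 40, y -55 to -35 mm); rides along and is to stay there. Origin: centre of its underside.
- keeper (a joint): Turn of the flat steel keeper about its upright pivot. 0: points to stand -x (open, beside the rail); +1.57: points to stand -y, across the board; stop at 1.6. Positive is counter-clockwise from above. Starts at -0.35 to 0.1, stays where it is left. Its blade, 16 mm wide, underside 73 mm above the table, passes over a board that is home (top at 70 mm) but not one on its lugs (78 mm).
- keeper_pivot (a point): Point on the keeper's upright pivot axis, left (+y) side of the stand, at stand x -40, y +126 mm, 73 mm above the table.
- keeper_pin (a point): The upright steel pin near the keeper's free end, 12 mm diameter, 58 mm from the pivot axis, reaching from 73 to 110 mm above the table: the thing to push, about 1 N. Point on its axis, 95 mm above the table; its x axis points from the pin to the pivot.
- oil_filter: Bystander: black screw-on oil filter with a white band, 72 mm diameter, 88 mm high, to the right of the stand. Origin under its centre.
- spray_can: Bystander: spray can, 60 mm diameter, 170 mm high, left of the stand's far end. Origin under its centre.
- socket: Bystander: steel socket, 28 mm diameter, 38 mm high, near left of the stand. Origin under its centre.
- brake_pad: Bystander: brake pad lying flat, 46 by 110 by 15 mm, near right of the stand. Origin under its centre.
- mug: Bystander: white mug, 80 mm diameter, 92 mm high, right of the stand, nearer than the oil filter. Origin under its centre.
- spanner: Bystander: spanner, 190 mm long, lying right of the brake pad. Origin under its middle.
- hub_nut: Bystander: brass ring nut, 34 mm diameter, 16 mm high, beyond the stand. Origin under its centre.
There are look-alikes about, which are no part of the job. Of the things shaped like the bearing, the steel one is meant.

How it is judged:
By the outcome, as a careful person would: the job done as asked, in the order asked, and still so for the second after the job is handed in, with the robot touching nothing.
It also fails if it takes over 48 s, if anything falls off the work surface, if the arm or the gripper's body presses on something with over 40 N, if the wrist force passes 120 N, or if a joint passes its speed limit or range.

### The arm

A 6-joint arm with a two-finger parallel gripper is mounted at the origin on the work surface. World frame = base frame: x ahead of the robot, y to its left, z up, the work surface at z = 0. Lengths are in mm, angles in rad, forces in N, time in s.
With the tool pointing down it reaches from about 275 to 1000 mm from the base axis. Payload 8.4 kg.
Tool frame: the origin (TCP) lies midway between the tips of the shut fingers; the grasp point (between the pads) lies 19 mm behind it (arm.grip_point_offset is the distance from the TCP to the grasp point, in mm); z points along the fingers, y is the direction in which the jaws open and shut (so a half turn about z gives the same grasp; the last joint's range is limited). The gripper opens to 85 mm and grips with 20 to 120 N. Pads are 22 mm wide; open, the fingers measure 114 mm over their backs; the gripper's body (76 mm by 85 mm) begins 54 mm behind the grasp point. The pads swing forward as they close: fully open they stand 13 mm farther back than shut.
Start: joints at [1.292, 0.353, 1.633, -0, 1.155, -0.002], TCP at [170.798, 601.212, 231.281] pointing down, gripper open.
Joint ranges: [-2.63, 2.63], [-0.92, 2.1], [0.06, 2.66], [-1.3, 4.44], [0, 2.69], [-3.02, 3.02]. Speed limits (rad/s): [2.22, 2.22, 2.79, 3.14, 3.14, 3.14].

### API

Orientations are given as [roll, pitch, yaw] about the fixed x, y, z axes, in that order (R = Rz(yaw) Ry(pitch) Rx(roll)).
In Python, from cell import arm, eyes, job gives the robot as it stands.
- The arm moves only by the tool jog_arm, never from a script. Its arguments are lists of equal length, an entry for each row: "dp": the shift along the tool's x, y, z in cm, a list of three; "dr": the turn, a rotation vector about the tool's x, y, z in rad, a list of three. In form: {"dp": [[x, y, z], ...], "dr": [[wx, wy, wz], ...]}. A call has 1 to 20 rows; each row is the pose to reach, as a shift and turn from the pose commanded when the call began, along the tool's axes at that moment; what a row does not reach only later rows make up. A row lasts 1/8 s, in which the tool goes at most 62.5 mm and 10.7 degrees, less where a joint would pass 70% of its speed; a pose out of reach is approached as far as the arm can. A call with a gripper value outside its range is refused whole. "jaw" is the finger opening in cm, from 0 to 8.54, set as the call begins (left out, the last holds). The fingers move at their own pace and stop on an object; "newtons" is the grip in N (left out, the last holds). Time passes only in rows, so rows that repeat a pose let the fingers close. It gives the time, the measured TCP pose, the force and the opening at its end, in the units of the state.
- arm.get_obs(): the state, without advancing time (a new reading comes with each control period).
- eyes.snapshot(name): name is "scene" or "top" or "wrist"; returns a dict with "pixels" (384x512x3 uint8, red, green, blue), "camera_matrix" (3x3 intrinsics, pixels), "R" (3x3) and "t" (3): a world point X has camera coordinates R X + t; the wrist camera has in their place "mount" (4x4, takes a point from camera to tool coordinates, whose origin is the TCP and whose axes are the flange's). Camera axes: x right, y down, z forward; pixel columns grow to the right and rows downward; lengths in mm; the calibration is good to about 2 mm. The wrist camera is an equidistant fisheye: a pixel r from the principal point sees the ray r / f radians off the axis. A picture is of the moment at which its call begins: read the wrist's pose just before it. There is no depth.
- job.finish_job(): hands the job in, once; it reports no verdict.
The state is a dict: "clock": time; "qpos": joint angles; "joint_velocities": joint speeds; "tau": joint torques, N m; "tool_pos": TCP position; "ee_rot": TCP orientation; "contact_force": force on the tool from outside, world axes, zero at the start; "ft_torque": the same for the moment, N m; "grip_width": opening from 0.0 (shut) to 1.0 (fully open).
Only numpy, scipy, OpenCV 4.12 (cv2) and the standard library are available. Lean on these libraries where they do the work, as an engineer would, in place of code of your own. Each camera call takes 0.05 s, during which the arm holds its last target. There are 200 camera calls.

## Working session

There is one attempt and no reset: what is moved stays moved. The work goes in short steps, Python scripts to look and compute and a tool call to move; the robot and the scene stay as the last step left them, time stands still between calls to the robot, and variables do not carry over. Pictures are saved under pics/ and viewed, about 8 in all and at most 12, crops included, and the job is handed in when it is done.

Besides the shell and the picture viewer there is one more tool, called after "Emit:" as name(argument=value, ...) on one line, values as JSON. jog_arm: Moves the arm, as the interface text tells. Its arguments: {"type":"object","properties":{"dp":{"type":"array","items":{"type":"array","items":{"type":"number"}}},"dr":{"type":"array","items":{"type":"array","items":{"type":"number"}}},"jaw":{"type":"number"},"newtons":{"type":"number"}},"required":["dp","dr"]}

```bash
ls; mkdir -p pics; python3 - <<'E'
from cell import arm, eyes
import cv2, pickle
o=arm.get_obs(); print(o)
d={}
for n in ("scene","top"):
    s=eyes.snapshot(n); d[n]=s
    cv2.imwrite(f"pics/{n}0.png",s["pixels"][:,:,::-1])
    print(n,s["camera_matrix"],s["R"],s["t"])
pickle.dump(d,open("d0.pkl","wb"))
E
```

```text
pics
{'clock': 0.0, 'qpos': array([ 1.29157946e+00,  3.53656585e-01,  1.63415753e+00, -4.17401439e-05,
        1.15521919e+00, -2.37045050e-03]), 'joint_velocities': array([-0.00122595, -0.00041514,  0.00029153, -0.00049539, -0.0002257 ,
       -0.00034883]), 'tau': array([ 5.69257827e-04, -6.05234742e+01, -3.42077637e+01,  4.01071031e-05,
        9.05907626e-03, -6.64154129e-06]), 'tool_pos': array([170.68496354, 600.72479992, 230.54641542]), 'ee_rot': array([-3.14015192e+00,  3.47479543e-05,  2.86476314e+00]), 'contact_force': array([ 0.84284555,  0.30853793, -0.02913452]), 'ft_torque': array([ 0.008098  , -0.02007957,  0.00636069]), 'grip_width': 0.9985425358413554}
scene [[440.16668522   0.         255.52427932]
 [  0.         440.16668522 195.03741279]
 [  0.           0.           1.        ]] [[-0.34076044  0.94003087 -0.01497584]
 [ 0.58339997  0.19893707 -0.7874443 ]
 [-0.7372427  -0.27706677 -0.61620387]] [ 224.69755306 -270.06319718 1485.09134966]
top [[399.77427267   0.         259.73043227]
 [  0.         399.77427267 190.01577385]
 [  0.           0.           1.        ]] [[-0.02842571 -0.99959537 -0.00103762]
 [-0.99675448  0.0284231  -0.07531695]
 [ 0.07531597 -0.00110669 -0.9971591 ]] [ -29.29640983  588.69030822 1020.24681458]
```

View pics/scene0.png

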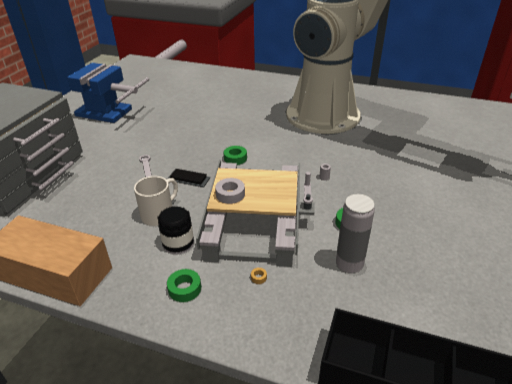

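View pics/top0.png

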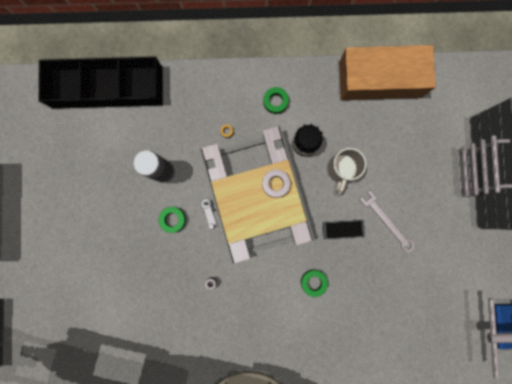

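Top view: the board (yellow plywood) is at (258,201) with the steel bearing on it at (277,184). The keeper is at (208,214) with its pin and pivot, and the rails run from (240,255)/(302,240) to (211,150)/(272,132). Look-alikes are the wooden block at (390,72) and the green rings at (276,100), (172,219) and (315,283). I choose the yellow board and the steel ring on it. Next I measure, with one close crop to check.

```bash
cat > h.py <<'E'
import numpy as np, cv2
def ray(s,uv,z):
    K,R,t=s["camera_matrix"],s["R"],s["t"]
    uv=np.atleast_2d(np.array(uv,float)); d=(np.linalg.inv(K)@np.c_[uv,np.ones(len(uv))].T).T@R
    c=-R.T@t; return c+d*((z-c[2])/d[:,2])[:,None]
def proj(s,X):
    p=(s["R"]@np.atleast_2d(np.array(X,float)).T).T+s["t"]; q=(s["camera_matrix"]@p.T).T; return q[:,:2]/q[:,2:]
def yellow(s,roi):
    hsv=cv2.cvtColor(s["pixels"],cv2.COLOR_RGB2HSV)
    m=cv2.inRange(hsv,(15,70,120),(32,255,255)); k=np.zeros_like(m); x0,y0,x1,y1=roi; k[y0:y1,x0:x1]=m[y0:y1,x0:x1]
    c=max(cv2.findContours(k,cv2.RETR_EXTERNAL,cv2.CHAIN_APPROX_NONE)[0],key=cv2.contourArea)
    return cv2.convexHull(c)[:,0]
E
python3 - <<'E'
import pickle; from h import *
d=pickle.load(open("d0.pkl","rb")); s=d["top"]
h=yellow(s,(190,140,330,265))
P=ray(s,h,78)[:,:2].astype(np.float32)
r=cv2.minAreaRect(P); print("top board",r)
s2=d["scene"]; h2=yellow(s2,(195,150,310,225)); print("scene",cv2.minAreaRect(ray(s2,h2,78)[:,:2].astype(np.float32)))
b=s["pixels"][120:270,180:320,::-1]; cv2.imwrite("pics/c1.png",cv2.resize(b,None,fx=4,fy=4,interpolation=cv2.INTER_CUBIC))
b=s2["pixels"][140:270,190:330,::-1]; cv2.imwrite("pics/c2.png",cv2.resize(b,None,fx=4,fy=4,interpolation=cv2.INTER_CUBIC))
E
```

```text
top board ((556.8692626953125, -41.19146728515625), (162.67726135253906, 201.94497680664062), 14.408476829528809)
scene ((557.6132202148438, -40.023780822753906), (165.67701721191406, 201.31626892089844), 13.680651664733887)
```

View pics/c1.png

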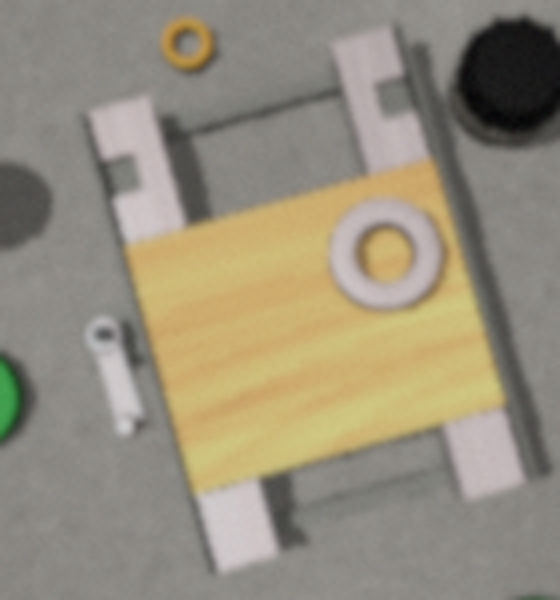

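View pics/c2.png

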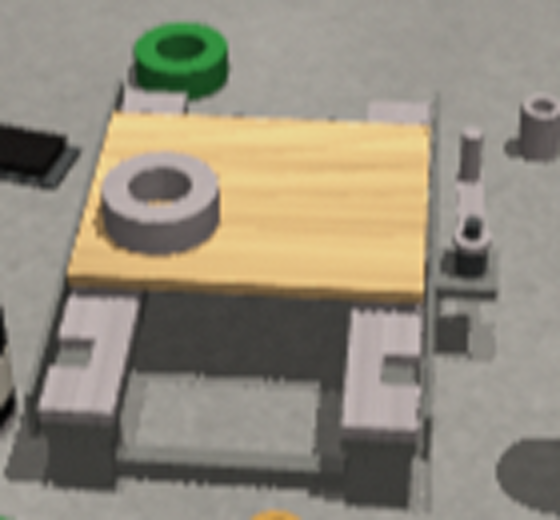

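The crops confirm the choice. The steel ring is on the yellow board, the outer notches are visible at (125,175) and (393,97) in crop 1, the keeper pivot is at (102,335), and its pin is near (127,425).

```bash
python3 - <<'E'
import pickle; from h import *
d=pickle.load(open("d0.pkl","rb")); s=d["top"]; s2=d["scene"]
f=lambda L,x0,y0:np.array(L,float)/4+[x0-.375,y0-.375]
# stand corners with model coords
uv=f([(88,114),(150,96),(220,574),(278,553),(332,45),(392,25),(468,500),(524,480),(125,175),(393,97)],180,120)
M=np.array([(100,100),(100,60),(-200,100),(-200,60),(100,-60),(100,-100),(-200,-60),(-200,-100),(55,90),(55,-90)],float)
W=ray(s,uv,60)[:,:2]
A=M-M.mean(0);B=W-W.mean(0)
th=np.arctan2((A[:,0]*B[:,1]-A[:,1]*B[:,0]).sum(),(A*B).sum())
R=np.array([[np.cos(th),-np.sin(th)],[np.sin(th),np.cos(th)]]); o=W.mean(0)-R@M.mean(0)
print("stand",o,th,"\n",np.round(W-(M@R.T+o),1))
loc=lambda p:np.round((np.array(p)[...,:2]-o)@R,1)
print("board local",loc((556.9,-41.2)),loc((557.6,-40)), "bearing top", loc(ray(s,f([(387,254)],180,120),104)))
print("pivot top cam",[ (z,loc(ray(s,f([(102,335)],180,120),z))) for z in (73,85,95)])
print("pin top", loc(ray(s,f([(127,424)],180,120),110)),ray(s,f([(127,424)],180,120),110))
print("scene pin top z110",loc(ray(s2,f([(471,133)],190,140),110)),"pin base z76",loc(ray(s2,f([(471,178)],190,140),76)),"pivot top",[(z,loc(ray(s2,f([(473,232)],190,140),z))) for z in (73,85,95)])
print("scene rail far corners",loc(ray(s2,f([(43,412),(112,412),(343,430),(417,432)],190,140),60)), "near tops",)
for n,(u,z) in {"filter":((308,138),88),"can":((147,162),170),"mug":((349,164),92),"socket":((211,284),38),"pad":((344,229),15),"green":((315,283),20),"greenL":((172,219),20)}.items(): w=ray(s,[u],z); print(n,w[0,:2].round(),loc(w))
np.savez("st.npz",o=o,th=th,R=R)
E
```

```text
stand [624.53405392 -24.03490832] 0.25469717279302634 
 [[-0.8  0.2]
 [-0.5 -0.6]
 [-0.9 -1. ]
 [ 0.9  1.5]
 [-1.2 -0.7]
 [ 0.5 -0.5]
 [-0.1 -1.4]
 [ 1.2  2.1]
 [ 0.6 -1.5]
 [ 0.3  2. ]]
board local [-69.8   0.4] [-68.8   1.4] bearing top [[-42.5 -53.4]]
pivot top cam [(73, array([[-39., 128.]])), (85, array([[-40. , 126.6]])), (95, array([[-40.8, 125.4]]))]
pin top [[-96.9 123.5]] [[499.59653604  71.09701002 110.        ]]
scene pin top z110 [[-98.4 125.1]] pin base z76 [[-100.1  127.1]] pivot top [(73, array([[-51.9, 128.4]])), (85, array([[-36.7, 127.7]])), (95, array([[-24. , 127.2]]))]
scene rail far corners [[100.7 -95.1]
 [ 97.9 -59. ]
 [101.7  62.4]
 [100.2 100.4]] near tops
filter [ 708. -169.] [[  44.2 -160.9]]
can [647. 206.] [[ 79.5 216.8]]
mug [ 640. -266.] [[ -46.1 -237.9]]
socket [352.  84.] [[-236.4  172.8]]
pad [ 480. -263.] [[-199.9 -194.5]]
green [ 344. -181.] [[-310.7  -81.4]]
greenL [519. 184.] [[-49.9 228. ]]
```

```bash
cat > go.py <<'E'
import numpy as np
from scipy.spatial.transform import Rotation as Ro
st=np.load("st.npz"); o,th,R=st["o"],float(st["th"]),st["R"]
def mv(cmd,lx,ly,z,yaw):   # cmd=[x,y,z,yaw] commanded; target in stand coordinates
    w=np.r_[R@[lx,ly]+o,z]; A=Ro.from_euler("xyz",[np.pi,0,cmd[3]]); B=Ro.from_euler("xyz",[np.pi,0,yaw])
    print("cmd->",[*w.round(2),round(yaw,4)],"dp",(A.inv().apply(w-cmd[:3])/10).round(2),"dr",(A.inv()*B).as_rotvec().round(3))
    return [*w,yaw]
E
python3 - <<'E'
from go import *; from cell import eyes
c=[170.798,601.212,231.281,2.865]
c=mv(c,-185,-8,180,th+np.pi)
c=mv(c,-185,-8,55,th+np.pi)
c=mv(c,-165,-8,55,th+np.pi)
c=mv(c,-91,-8,55,th+np.pi)
s=eyes.snapshot("wrist"); print(s["mount"].round(2))
E
```

```text
cmd-> [np.float64(447.52), np.float64(-78.39), np.float64(180.0), 3.3963] dp [-45.18 -57.82   5.13] dr [ 0.     0.    -0.531]
cmd-> [np.float64(447.52), np.float64(-78.39), np.float64(55.0), 3.3963] dp [ 0.  -0.  12.5] dr [0. 0. 0.]
cmd-> [np.float64(466.87), np.float64(-73.35), np.float64(55.0), 3.3963] dp [-2.  0.  0.] dr [0. 0. 0.]
cmd-> [np.float64(538.49), np.float64(-54.7), np.float64(55.0), 3.3963] dp [-7.4  0.   0. ] dr [0. 0. 0.]
[[  -0.     -0.96   -0.28   69.05]
 [   1.     -0.      0.      0.17]
 [  -0.     -0.28    0.96 -141.98]
 [   0.      0.      0.      1.  ]]
```

Emit:
jog_arm(dp=[[-22, -29, 2.5], [-45.18, -57.82, 5.13], [-45.18, -57.82, 5.13], [-45.18, -57.82, 5.13], [-45.18, -57.82, 5.13], [-45.18, -57.82, 5.13], [-45.18, -57.82, 5.13], [-45.18, -57.82, 5.13], [-45.18, -57.82, 5.13], [-45.18, -57.82, 5.13], [-45.18, -57.82, 5.13], [-45.18, -57.82, 5.13], [-45.18, -57.82, 5.13], [-45.18, -57.82, 5.13], [-45.18, -57.82, 5.13], [-45.18, -57.82, 5.13], [-45.18, -57.82, 5.13], [-45.18, -57.82, 5.13]], dr=[[0, 0, -0.2], [0, 0, -0.531], [0, 0, -0.531], [0, 0, -0.531], [0, 0, -0.531], [0, 0, -0.531], [0, 0, -0.531], [0, 0, -0.531], [0, 0, -0.531], [0, 0, -0.531], [0, 0, -0.531], [0, 0, -0.531], [0, 0, -0.531], [0, 0, -0.531], [0, 0, -0.531], [0, 0, -0.531], [0, 0, -0.531], [0, 0, -0.531]], jaw=4)

```text
clock: 2.4
tool_pos: [447.4, -78.1, 180.1]
ee_rot: [-3.142, 0.0, -2.887]
contact_force: [0.4, -0.9, -0.0]
grip_width: 0.469
```

Arrived as planned. I descend behind the board's near edge.

Emit:
jog_arm(dp=[[0, 0, 3], [0, 0, 7], [0, 0, 11], [0, 0, 12.5], [0, 0, 12.5], [0, 0, 12.5]], dr=[[0, 0, 0], [0, 0, 0], [0, 0, 0], [0, 0, 0], [0, 0, 0], [0, 0, 0]])

```text
clock: 3.15
tool_pos: [448.4, -78.6, 56.1]
ee_rot: [-3.141, 0.002, -2.887]
contact_force: [0.2, -0.2, 0.7]
grip_width: 0.469
```

Emit:
jog_arm(dp=[[-0.5, 0, 0], [-1, 0, 0], [-1.5, 0, 0], [-2, 0, 0], [-2.3, 0, 0], [-2.6, 0, 0], [-2.9, 0, 0], [-3.2, 0, 0], [-3.5, 0, 0], [-3.8, 0, 0]], dr=[[0, 0, 0], [0, 0, 0], [0, 0, 0], [0, 0, 0], [0, 0, 0], [0, 0, 0], [0, 0, 0], [0, 0, 0], [0, 0, 0], [0, 0, 0]])

```text
clock: 4.4
tool_pos: [484.4, -68.8, 54.9]
ee_rot: [3.142, 0.0, -2.887]
contact_force: [-2.6, -0.6, -2.2]
grip_width: 0.468
```

```bash
cat > look.py <<'E'
import sys; from h import *; from cell import arm,eyes
n=sys.argv[1]; S=eyes.snapshot("scene"); T=eyes.snapshot("top")
a=cv2.resize(S["pixels"][130:280,180:335],None,fx=2.5,fy=2.5,interpolation=cv2.INTER_CUBIC)
b=cv2.resize(T["pixels"][115:265,180:335],None,fx=2.5,fy=2.5,interpolation=cv2.INTER_CUBIC)
cv2.imwrite(f"pics/{n}.png",np.hstack([a,b])[:,:,::-1])
st=np.load("st.npz"); o,R=st["o"],st["R"]
ob=arm.get_obs(); print(ob["clock"],"tcp local",((ob["tool_pos"][:2]-o)@R).round(1),ob["tool_pos"][2],"F local",(ob["contact_force"][:2]@R).round(1),ob["contact_force"][2])
import pickle; pickle.dump({"scene":S,"top":T},open(n+".pkl","wb"))
E
python3 look.py l1
```

```text
4.5 tcp local [-146.5   -8.1] 55.018270433435376 F local [-1.1 -0. ] -0.31640468427225277
```

View pics/l1.png

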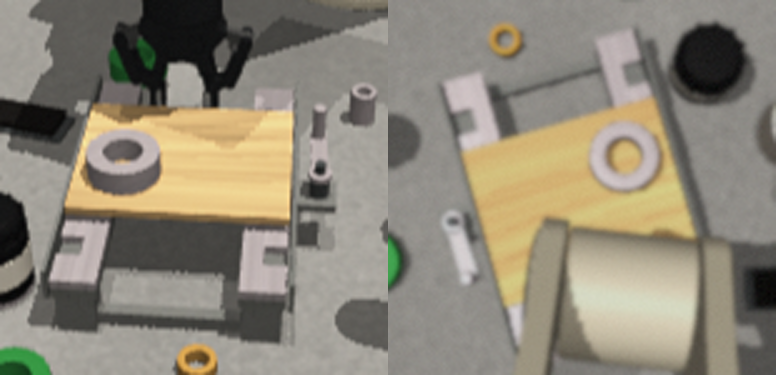

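The fingers are between the rails, touching the near edge. The board has moved about 10 mm (its far edge is at row 216 in the scene view, from 212) and the bearing is still in place. I push on slowly.

Emit:
jog_arm(dp=[[-0.2, 0, 0], [-0.45, 0, 0], [-0.7, 0, 0], [-0.95, 0, 0], [-1.2, 0, 0], [-1.45, 0, 0], [-1.7, 0, 0], [-1.95, 0, 0], [-2.2, 0, 0], [-2.45, 0, 0], [-2.7, 0, 0], [-2.95, 0, 0], [-3.2, 0, 0], [-3.45, 0, 0], [-3.7, 0, 0], [-3.9, 0, 0], [-4.1, 0, 0], [-4.3, 0, 0], [-4.5, 0, 0]], dr=[[0, 0, 0], [0, 0, 0], [0, 0, 0], [0, 0, 0], [0, 0, 0], [0, 0, 0], [0, 0, 0], [0, 0, 0], [0, 0, 0], [0, 0, 0], [0, 0, 0], [0, 0, 0], [0, 0, 0], [0, 0, 0], [0, 0, 0], [0, 0, 0], [0, 0, 0], [0, 0, 0], [0, 0, 0]])

```text
clock: 6.88
tool_pos: [527.9, -57.5, 55.0]
ee_rot: [-3.142, -0.0, -2.887]
contact_force: [-4.0, -0.2, 3.1]
grip_width: 0.466
```

```bash
cat >> look.py <<'E'
h2=yellow(S,(190,150,315,245)); L=(ray(S,h2,78)[:,:2]-o)@R
L7=(ray(S,h2,70)[:,:2]-o)@R
print("board far edge x if z78/70",np.percentile(L[:,0],100).round(1),L7[:,0].max().round(1),"y range",L[:,1].min().round(1),L[:,1].max().round(1),"z70",L7[:,1].min().round(1),L7[:,1].max().round(1))
E
python3 look.py l2
```

```text
6.975 tcp local [-101.6   -8.1] 54.99756162936238 F local [-2.7  0.1] 1.260129377178754
board far edge x if z78/70 74.8 66.2 y range -98.4 101.8 z70 -100.8 102.0
```

Emit:
jog_arm(dp=[[-0.1, 0, 0], [-0.2, 0, 0], [-0.3, 0, 0], [-0.4, 0, 0], [-0.5, 0, 0]], dr=[[0, 0, 0], [0, 0, 0], [0, 0, 0], [0, 0, 0], [0, 0, 0]])

```text
clock: 7.6
tool_pos: [532.7, -56.3, 55.0]
ee_rot: [-3.142, 0.0, -2.887]
contact_force: [-3.2, -0.5, 1.2]
grip_width: 0.467
```

Emit:
jog_arm(dp=[[-0.1, 0, 0], [-0.2, 0, 0], [-0.3, 0, 0]], dr=[[0, 0, 0], [0, 0, 0], [0, 0, 0]])

```text
clock: 7.98
tool_pos: [535.4, -55.7, 55.0]
ee_rot: [-3.142, -0.0, -2.887]
contact_force: [-4.5, -0.9, 4.1]
grip_width: 0.468
```

```bash
python3 look.py l3
```

```text
8.075 tcp local [-94.1  -8.1] 55.02670481666983 F local [-3.9 -0.5] 2.3988053075451354
board far edge x if z78/70 92.4 84.0 y range -95.9 101.8 z70 -98.3 101.9
```

The apparent far edge jumped 17 mm while I pushed only 7.5 mm, which fits an 8 mm drop. I confirm by feeling for the stop.

Emit:
jog_arm(dp=[[-0.1, 0, 0], [-0.2, 0, 0], [-0.2, 0, 0]], dr=[[0, 0, 0], [0, 0, 0], [0, 0, 0]])

```text
clock: 8.45
tool_pos: [537.5, -55.0, 55.0]
ee_rot: [-3.142, 0.0, -2.887]
contact_force: [-2.8, -1.2, 3.2]
grip_width: 0.471
```

```bash
python3 look.py l4
```

```text
8.55 tcp local [-92.   -8.1] 55.00462120637891 F local [-4.   0.1] 2.9606149703951106
board far edge x if z78/70 94.6 86.2 y range -95.8 101.9 z70 -98.2 102.0
```

View pics/l4.png

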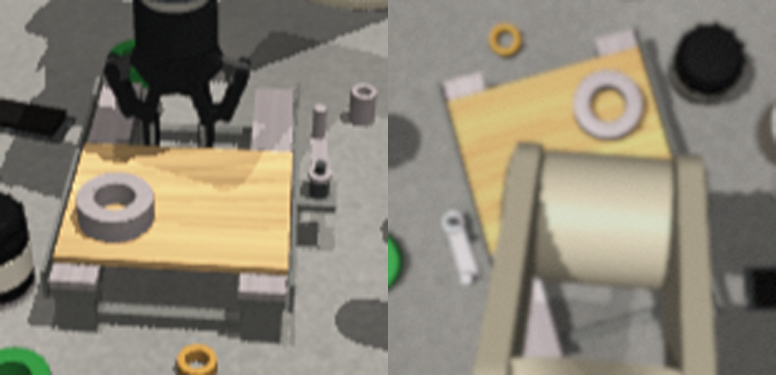

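```bash
cat > q.py <<'E'
import pickle,sys; from h import *
st=np.load("st.npz"); o,R=st["o"],st["R"]
loc=lambda p:((np.atleast_2d(p)[:,:2]-o)@R).round(1)
for n in sys.argv[1:]:
  d=pickle.load(open(n+".pkl","rb"))
  h=yellow(d["scene"],(190,150,315,245)); q=cv2.approxPolyDP(h[:,None],4,True)[:,0]
  print(n,[(tuple(map(int,p)),*(loc(ray(d["scene"],p,z))[0].tolist() for z in (78,70))) for p in q])
E
python3 q.py d0 l2 l3 l4
```

```text
d0 [((218, 168), [-149.3, -96.9], [-160.7, -99.3]), ((296, 171), [-150.1, 98.8], [-161.6, 98.9]), ((295, 214), [14.4, 100.1], [5.0, 100.2]), ((207, 208), [8.6, -96.3], [-0.9, -98.7])]
l2 [((213, 184), [-81.5, -98.1], [-92.1, -100.5]), ((296, 186), [-88.0, 100.1], [-98.7, 100.3]), ((295, 231), [69.2, 101.3], [60.5, 101.5]), ((202, 227), [71.8, -95.6], [63.2, -97.9])]
l3 [((296, 190), [-72.3, 100.5], [-82.8, 100.6]), ((294, 238), [90.5, 99.8], [82.1, 99.9]), ((201, 231), [84.3, -95.3], [75.8, -97.7]), ((215, 186), [-73.9, -91.9], [-84.4, -94.3])]
l4 [((213, 189), [-61.9, -94.7], [-72.2, -97.1]), ((296, 191), [-68.5, 100.5], [-78.9, 100.7]), ((294, 239), [93.4, 99.8], [85.1, 99.9]), ((201, 232), [87.4, -94.7], [78.9, -97.1])]
```

Emit:
jog_arm(dp=[[-0.1, 0, 0], [-0.2, 0, 0], [-0.2, 0, 0]], dr=[[0, 0, 0], [0, 0, 0], [0, 0, 0]])

```text
clock: 8.93
tool_pos: [539.5, -54.5, 55.0]
ee_rot: [-3.142, 0.0, -2.887]
contact_force: [-2.8, -0.8, 2.9]
grip_width: 0.469
```

```bash
python3 look.py l5; python3 q.py l5
```

```text
9.025 tcp local [-90.  -8.] 54.969643225519285 F local [-2.6  0.7] 1.6044814471857378
board far edge x if z78/70 96.5 88.2 y range -95.8 101.9 z70 -98.2 102.0
l5 [((213, 189), [-61.9, -94.7], [-72.2, -97.1]), ((295, 191), [-68.3, 98.2], [-78.8, 98.3]), ((294, 240), [96.4, 99.9], [88.0, 100.0]), ((201, 233), [90.4, -94.1], [82.0, -96.5])]
```

Emit:
jog_arm(dp=[[-0.1, 0, 0], [-0.2, 0, 0], [-0.3, 0, 0], [-0.3, 0, 0]], dr=[[0, 0, 0], [0, 0, 0], [0, 0, 0], [0, 0, 0]])

```text
clock: 9.52
tool_pos: [541.8, -53.9, 54.9]
ee_rot: [3.141, -0.001, -2.887]
contact_force: [-6.1, -1.7, 4.5]
grip_width: 0.47
```

```bash
python3 look.py l6; python3 q.py l6
```

```text
9.625 tcp local [-87.6  -8.1] 54.91069283633747 F local [-6.1  0.6] 3.390046817435393
board far edge x if z78/70 98.8 90.4 y range -95.8 101.9 z70 -98.2 102.0
l6 [((213, 189), [-61.9, -94.7], [-72.2, -97.1]), ((296, 192), [-64.7, 100.6], [-75.1, 100.7]), ((294, 240), [96.4, 99.9], [88.0, 100.0]), ((201, 234), [93.4, -93.5], [85.0, -95.9])]
```

Emit:
jog_arm(dp=[[-0.1, 0, 0], [-0.2, 0, 0], [-0.2, 0, 0]], dr=[[0, 0, 0], [0, 0, 0], [0, 0, 0]])

```text
clock: 10.0
tool_pos: [541.8, -53.6, 54.7]
ee_rot: [3.141, -0.005, -2.887]
contact_force: [-11.7, -3.8, 8.6]
grip_width: 0.471
```

```bash
python3 look.py l7; python3 q.py l7
```

```text
10.1 tcp local [-87.5  -7.8] 54.6758269065538 F local [-12.2  -1.1] 8.80206366733473
board far edge x if z78/70 98.9 90.6 y range -95.8 101.9 z70 -98.2 102.0
l7 [((213, 189), [-61.9, -94.7], [-72.2, -97.1]), ((296, 192), [-64.7, 100.6], [-75.1, 100.7]), ((294, 240), [96.4, 99.9], [88.0, 100.0]), ((201, 234), [93.4, -93.5], [85.0, -95.9])]
```

The board hit its hard stop: the force rose from 6 to 12 N with no motion. I back off, rise, and shut the fingers.

Emit:
jog_arm(dp=[[0.5, 0, 0], [2, 0, 0], [4, 0, 0], [5, 0, 0], [5, 0, -4], [5, 0, -9], [5, 0, -13], [5, 0, -13], [5, 0, -13]], dr=[[0, 0, 0], [0, 0, 0], [0, 0, 0], [0, 0, 0], [0, 0, 0], [0, 0, 0], [0, 0, 0], [0, 0, 0], [0, 0, 0]])

```text
clock: 11.22
tool_pos: [495.5, -65.8, 184.5]
ee_rot: [3.142, 0.0, -2.887]
contact_force: [0.0, 0.7, -1.0]
grip_width: 0.47
```

Emit:
jog_arm(dp=[[0, 0, 0], [0, 0, 0]], dr=[[0, 0, 0], [0, 0, 0]], jaw=0)

```text
clock: 11.48
tool_pos: [495.2, -65.8, 183.9]
ee_rot: [3.141, -0.002, -2.887]
contact_force: [0.5, -0.4, 0.5]
grip_width: 0.051
```

```bash
python3 look.py l8; python3 q.py l8; python3 - <<'E'
from cell import arm; print(arm.get_obs()["qpos"].round(2), arm.get_obs()["contact_force"])
from go import *
c=[*(R@[-135,-8]+o),185,th+np.pi]
c=mv(c,-98,160,185,th+np.pi)
E
```

```text
11.575 tcp local [-135.5   -7.9] 184.2572527227378 F local [-0.7 -0. ] 0.12926421290384557
board far edge x if z78/70 98.9 90.6 y range -95.8 101.9 z70 -98.2 102.0
l8 [((213, 188), [-65.7, -95.4], [-76.2, -97.8]), ((296, 192), [-64.7, 100.6], [-75.1, 100.7]), ((294, 240), [96.4, 99.9], [88.0, 100.0]), ((201, 234), [93.4, -93.5], [85.0, -95.9])]
[-0.14  0.21  1.94 -0.    0.99 -1.96] [-0.67189129 -0.17697908  0.12926421]
cmd-> [np.float64(489.38), np.float64(106.11), np.float64(185.0), 3.3963] dp [-3.7 16.8  0. ] dr [0. 0. 0.]
```

View pics/l8.png

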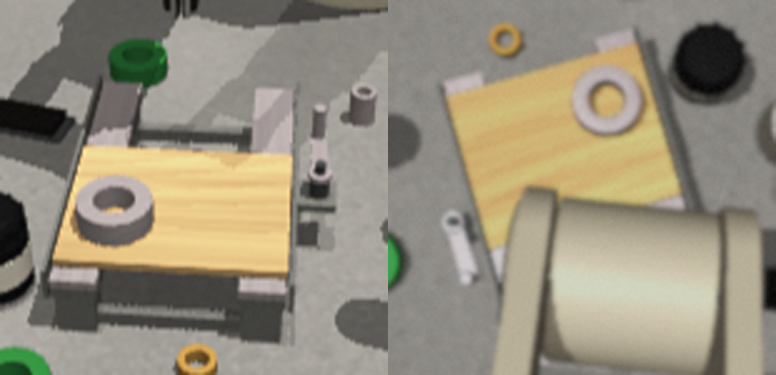

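The board looks level (scene far edge rows 262–270, no slanted gap) and the bearing has not moved. I check the height by triangulating the visible corners across the two views.

```bash
python3 - <<'E'
import pickle; from h import *
st=np.load("st.npz"); o,R=st["o"],st["R"]
d=pickle.load(open("l8.pkl","rb")); S,T=d["scene"],d["top"]
P=lambda s:s["camera_matrix"]@np.c_[s["R"],s["t"]]
# sharp edge-based corners: fit lines to mask contour
def corners(s,roi):
    h=yellow(s,roi); return cv2.approxPolyDP(h[:,None],3,True)[:,0]
print("top",corners(T,(190,120,330,225)).tolist()); 
a=lambda x,y:((x)/2.5+180,y/2.5+130); b=lambda x,y:((x-387.5)/2.5+180,y/2.5+115)
for n,p,q in (("FL",(290,269),(445,89)),("FR",(53,262),(636,44)),("NR",(82,147),(683,193)),("bear",(115,192),(608,100))):
    X=cv2.triangulatePoints(P(S),P(T),np.array(a(*p)).reshape(2,1),np.array(b(*q)).reshape(2,1))[:,0]; X=X[:3]/X[3]
    print(n,((X[:2]-o)@R).round(1),X[2].round(1))
E
```

```text
top [[279, 132], [297, 191], [220, 214], [203, 154]]
FL [ 88.5 100.8] 77.1
FR [ 81.4 -98. ] 64.2
NR [ -76.8 -100. ] 67.1
bear [ 28.7 -51.3] 101.0
```

```bash
python3 - <<'E'
import pickle; from h import *
d=pickle.load(open("l8.pkl","rb")); S,T=d["scene"]["pixels"],d["top"]["pixels"]
f=lambda i,x,y:cv2.resize(i[y:y+70,x:x+125],None,fx=6.4,fy=6.4 if 0 else 4.28*1.0,interpolation=cv2.INTER_CUBIC)
g=lambda i,x,y,w,h:cv2.resize(i[y:y+h,x:x+w],(800,300),interpolation=cv2.INTER_CUBIC)
cv2.imwrite("pics/c3.png",np.vstack([g(S,195,215,133,50),g(T,190,125,133,50)])[:,:,::-1])
E
```

```text
(no output)
```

View pics/c3.png

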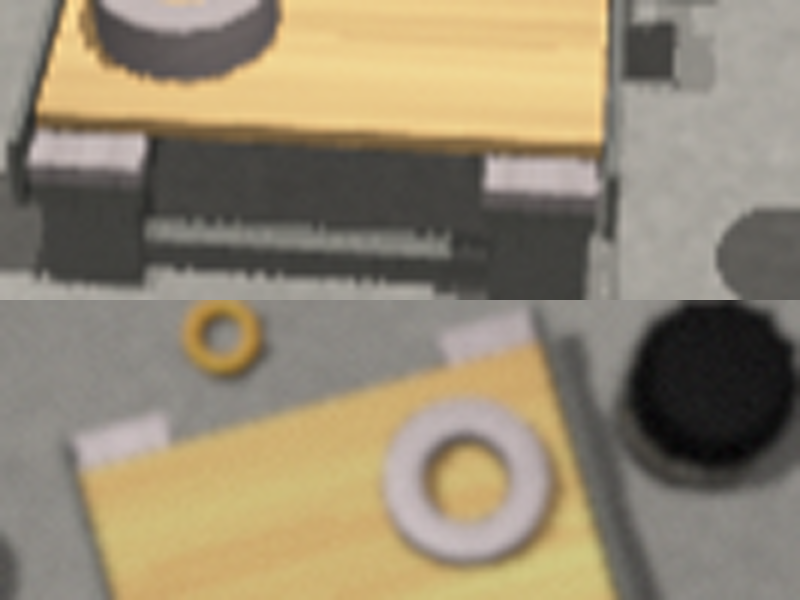

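```bash
python3 - <<'E'
import pickle; from h import *
st=np.load("st.npz"); o,R=st["o"],st["R"]
d=pickle.load(open("l8.pkl","rb")); S,T=d["scene"],d["top"]
P=lambda s:s["camera_matrix"]@np.c_[s["R"],s["t"]]
k=800/133; a=lambda x,y:np.array((x/k+195-.42,y/6+215-.42)); b=lambda x,y:np.array((x/k+190-.42,(y-300)/6+125-.42))
loc=lambda X:((np.array(X)[:2]-o)@R).round(1)
for n,p,q in (("FL",(603,141),(80,470)),("FR",(37,121),(540,342)),("bearing top",(186,None),None)):
    if q is None: continue
    X=cv2.triangulatePoints(P(S),P(T),a(*p).reshape(2,1),b(*q).reshape(2,1))[:,0]; X=X[:3]/X[3]
    print(n,loc(X),X[2].round(1), "pred px home+4:", [((proj(s,np.r_[R@[x,y]+o,z])[0]-off+.42)*[k,6]+add).round() for s,off,add in((S,(195,215),(0,0)),(T,(190,125),(0,300))) for x,y,z in ((84,100 if n=="FL" else -100,70),(84,100 if n=="FL" else -100,78))])
print("rail far scene", [loc(ray(S,a(*p),60)[0]) for p in ((30,168),(140,170),(485,192),(598,195))],"edge low",[loc(ray(S,a(*p),60)[0]) for p in ((90,133),(545,157))])
print("rail far top", [loc(ray(T,b(*p),60)[0]) for p in ((75,438),(163,414),(440,335),(527,312))])
E
```

```text
FL [ 84.1 100.6] 71.7 pred px home+4: [array([598., 144.]), array([599., 128.]), array([ 80., 471.]), array([ 77., 468.])]
FR [ 83.5 -98.4] 66.3 pred px home+4: [array([ 28., 114.]), array([26., 97.]), array([540., 339.]), array([541., 335.])]
rail far scene [array([100.7, -96.9]), array([ 98.7, -58.4]), array([100.2,  61.9]), array([ 98.6, 100.7])] edge low [array([ 81.5, -79. ]), array([81.3, 81.8])]
rail far top [array([100.3,  99. ]), array([99.8, 60.6]), array([ 99.7, -61. ]), array([ 98.9, -99.1])]
```

The far corners come out at x≈84 and z≈66–72, mean 69 (home is 70, on lugs it would be 78), and the lower edge sits at rail level. So the board is home, at the +4 mm stop. Next is the keeper pin: I go to its outer (+y) side.

Emit:
jog_arm(dp=[[-1, 5, 0], [-2.2, 10, 0], [-3.3, 15, 0], [-3.7, 16.8, 0], [-3.7, 16.8, 0], [-3.7, 16.8, 0], [-3.7, 16.8, 4], [-3.7, 16.8, 8], [-3.7, 16.8, 9.9], [-3.7, 16.8, 9.9], [-3.7, 16.8, 9.9]], dr=[[0, 0, 0], [0, 0, 0], [0, 0, 0], [0, 0, 0], [0, 0, 0], [0, 0, 0], [0, 0, 0], [0, 0, 0], [0, 0, 0], [0, 0, 0], [0, 0, 0]])

```text
clock: 12.95
tool_pos: [490.0, 105.4, 86.7]
ee_rot: [-3.141, 0.001, -2.888]
contact_force: [-0.0, -0.1, -0.9]
grip_width: 0.001
```

```bash
python3 look.py k1
```

```text
13.05 tcp local [-97.3 159.5] 87.06588730277711 F local [0.4 0.3] -0.06276289374068605
board far edge x if z78/70 98.9 90.6 y range -95.8 101.9 z70 -98.2 102.0
```

View pics/k1.png

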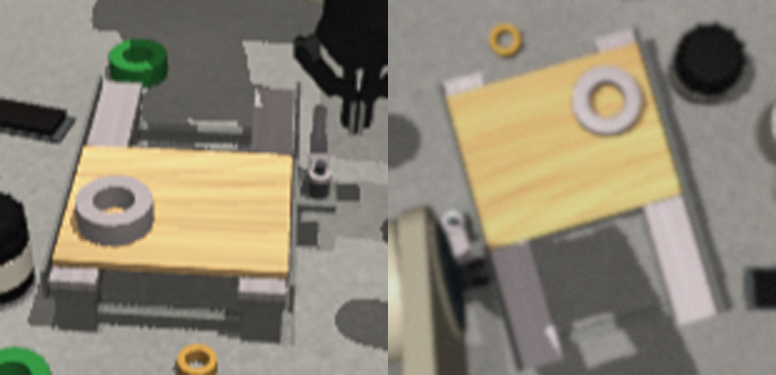

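The finger is clear on the outer side of the pin (scene crop pin (320,115), finger (357,110)). First push: towards -y, following the arc.

Emit:
jog_arm(dp=[[0, -0.5, 0], [0, -1, 0], [0, -1.5, 0], [0, -2, 0], [-0.1, -2.5, 0], [-0.2, -3, 0], [-0.3, -3.5, 0], [-0.5, -4, 0], [-0.75, -4.5, 0], [-1, -5, 0], [-1.3, -5.4, 0], [-1.6, -5.8, 0], [-1.9, -6.1, 0], [-2.2, -6.4, 0], [-2.2, -6.4, 0]], dr=[[0, 0, 0], [0, 0, 0], [0, 0, 0], [0, 0, 0], [0, 0, 0], [0, 0, 0], [0, 0, 0], [0, 0, 0], [0, 0, 0], [0, 0, 0], [0, 0, 0], [0, 0, 0], [0, 0, 0], [0, 0, 0], [0, 0, 0]])

```text
clock: 14.92
tool_pos: [527.8, 50.2, 86.1]
ee_rot: [3.141, 0.002, -2.888]
contact_force: [1.0, 6.3, 0.1]
grip_width: -0.002
```

```bash
python3 look.py k2
```

```text
15.025 tcp local [-75.1  96.2] 86.1579480541479 F local [3.3 5.5] -1.2348438472138052
board far edge x if z78/70 98.9 90.6 y range -95.8 101.9 z70 -98.2 102.0
```

View pics/k2.png

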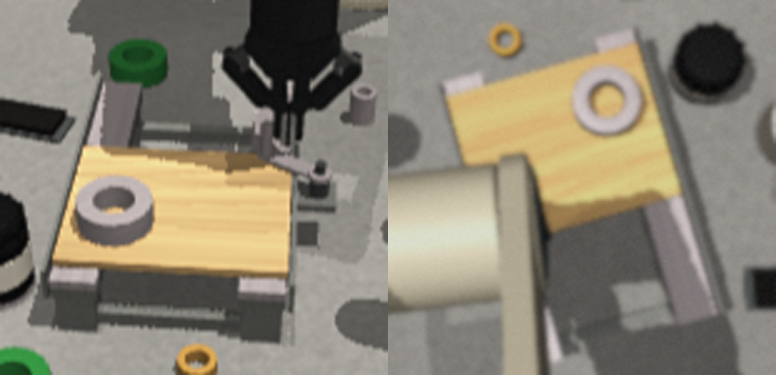

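The keeper is swinging: its pin is at crop (262,125), past half way, and the board is unmoved. I work out the pin's position and the second push (from -x towards +x).

```bash
python3 - <<'E'
import pickle; from h import *
st=np.load("st.npz"); o,R=st["o"],st["R"]
S=pickle.load(open("k2.pkl","rb"))["scene"]
for p,z in (((262,111),110),((266,152),78)):
    L=(ray(S,(p[0]/2.5+179.8,p[1]/2.5+129.8),z)[0,:2]-o)@R; print(L.round(1),np.arctan2(126-L[1],-40-L[0]).round(2))
for a in (0.9,1.0,1.1,1.2,1.4,1.6): print(a,-40-58*np.cos(a),126-58*np.sin(a))
E
```

```text
[-89.2  72.3] 0.83
[-68.3  77.7] 1.04
0.9 -76.05337815969852 80.56703924160595
1.0 -71.33753374035211 77.194682881142
1.1 -66.30857504268349 74.30997311643674
1.2 -61.01674975964707 71.94173301390087
1.4 -49.85809428821398 68.84391566066931
1.6 -38.30642770652525 68.0247310235927
```

Emit:
jog_arm(dp=[[0, 0.8, 0], [0, 1.5, 0], [1.5, 1.5, 0], [3, 1.5, 0], [3.4, 1.5, 0], [3.4, 0, 0], [3.4, -1.5, 0], [3.4, -2.5, 0], [3.4, -2.5, 0], [3.4, -2.5, 0]], dr=[[0, 0, 0], [0, 0, 0], [0, 0, 0], [0, 0, 0], [0, 0, 0], [0, 0, 0], [0, 0, 0], [0, 0, 0], [0, 0, 0], [0, 0, 0]])

```text
clock: 16.27
tool_pos: [500.1, 16.8, 85.9]
ee_rot: [3.141, -0.0, -2.888]
contact_force: [0.6, 0.4, 0.2]
grip_width: -0.0
```

Emit:
jog_arm(dp=[[-0.5, 0, 0], [-1, 0, 0], [-1.5, 0, 0], [-2, 0, 0], [-2.4, 0, 0], [-2.8, 0, 0], [-3.2, 0, 0], [-3.6, 0, 0], [-4, 0, 0], [-4.4, 0, 0], [-4.7, 0, 0], [-5, 0, 0], [-5.2, 0, 0], [-5.2, 0, 0]], dr=[[0, 0, 0], [0, 0, 0], [0, 0, 0], [0, 0, 0], [0, 0, 0], [0, 0, 0], [0, 0, 0], [0, 0, 0], [0, 0, 0], [0, 0, 0], [0, 0, 0], [0, 0, 0], [0, 0, 0], [0, 0, 0]])

```text
clock: 18.02
tool_pos: [550.7, 30.1, 86.0]
ee_rot: [3.142, 0.0, -2.887]
contact_force: [-0.6, 0.2, 1.3]
grip_width: 0.002
```

```bash
python3 look.py k3
```

```text
18.125 tcp local [-58.   70.9] 86.02467919704597 F local [ 0.4 -0.1] -0.35602215707090684
board far edge x if z78/70 98.9 90.6 y range -95.8 101.8 z70 -98.2 101.9
```

Emit:
jog_arm(dp=[[-0.15, 0, 0], [-0.3, 0, 0], [-0.4, 0, 0], [-0.4, 0, 0]], dr=[[0, 0, 0], [0, 0, 0], [0, 0, 0], [0, 0, 0]])

```text
clock: 18.62
tool_pos: [553.0, 30.6, 85.8]
ee_rot: [3.141, -0.003, -2.887]
contact_force: [-6.0, -3.0, 4.2]
grip_width: -0.0
```

Emit:
jog_arm(dp=[[-0.1, 0, 0], [-0.2, 0, 0], [-0.2, 0, 0]], dr=[[0, 0, 0], [0, 0, 0], [0, 0, 0]])

```text
clock: 19.0
tool_pos: [553.2, 30.6, 85.6]
ee_rot: [3.141, -0.006, -2.887]
contact_force: [-12.2, -5.2, 9.3]
grip_width: -0.005
```

```bash
python3 look.py k4
```

```text
19.1 tcp local [-55.3  70.8] 85.59320174229937 F local [-11.6  -2.8] 8.77599780054701
board far edge x if z78/70 98.9 90.6 y range -95.8 101.8 z70 -98.2 101.9
```

The stop is felt: at x=-55.3, as predicted, the force doubled with no motion. I withdraw and check.

Emit:
jog_arm(dp=[[0.5, 0, 0], [2, 0, 0], [4, 0, 0], [5, 0, 0], [5, 0, -4], [5, 0, -9], [5, 0, -13], [10, 0, -15], [15, 0, -15], [19, 0, -15], [19, 0, -15], [19, 0, -15]], dr=[[0, 0, 0], [0, 0, 0], [0, 0, 0], [0, 0, 0], [0, 0, 0], [0, 0, 0], [0, 0, 0], [0, 0, 0], [0, 0, 0], [0, 0, 0], [0, 0, 0], [0, 0, 0]])

```text
clock: 20.6
tool_pos: [373.3, -16.3, 236.5]
ee_rot: [-3.141, 0.002, -2.888]
contact_force: [-0.0, -0.3, 0.4]
grip_width: 0.0
```

```bash
python3 look.py k5; python3 q.py k5; cp pics/k5.png pics/k5c.png
```

```text
20.7 tcp local [-241.    70.8] 236.2221635428444 F local [0.6 0. ] 0.02982315460447242
board far edge x if z78/70 98.9 90.6 y range -95.8 101.8 z70 -98.2 102.0
k5 [((213, 188), [-65.7, -95.4], [-76.2, -97.8]), ((279, 191), [-65.6, 61.0], [-76.0, 60.6]), ((296, 203), [-24.0, 101.5], [-33.9, 101.6]), ((294, 239), [93.4, 99.8], [85.1, 99.9]), ((202, 234), [93.2, -91.5], [84.8, -93.8])]
```

View pics/k5.png

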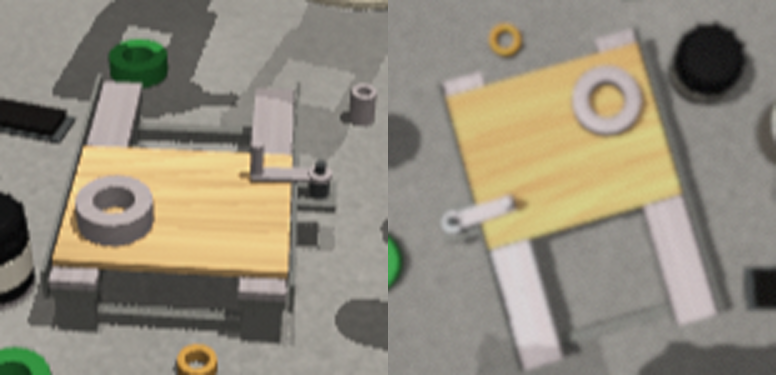

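The keeper lies across the board (pivot (453,222) to pin (515,204) in the top half, parallel to the board's edge). The bearing has not moved, the bystanders in view are undisturbed, and the arm is clear.

```bash
python3 -c "
from cell import job; print(job.finish_job())"
```

```text
the job is handed in; nothing more can be done
None
```

The board is home in its notches with the keeper across it against its stop, and the job was handed in at about 20.7 s with the arm clear.

**Board:** I pushed it about 73 mm along the rails with the fingertips. Its hard stop showed as force rising from 6 to 12 N with no further motion. Triangulating the two far top corners gave heights of 72 and 66 mm, about 69 on average, where home is 70 and still on its lugs would be 78. A rougher first triangulation disagreed (64 to 77 mm at the board corners). I put that down to badly picked corner pixels, since the closer crop settled it.

**Keeper:** I pushed the pin round in two strokes, first towards -y, then towards +x. It stopped where predicted, with about 12 N felt at the wrist. The last picture shows it lying across the board.

**Other things:** The bearing rode along and stayed in place, by eye in the last picture. No bystander in the last crops looked moved. The mug, spanner and spray can were outside those crops and I did not check them again, but the arm's path kept clear of them.

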